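Pointing check before switching on a sample heater

ROBOT

A 7-joint arm with a two-finger parallel gripper is mounted at the origin on the work surface. World frame = base frame: x ahead of the robot, y to its left, z up, the work surface at z = 0. Lengths are in m, angles in rad, forces in N, time in s.
With the tool pointing down it reaches from about 0.4 to 0.9 m from the base axis. Payload 5.5 kg.
Tool frame: the origin (TCP) lies at the very end of the fingers, on their centre line; the grasp point (between the pads) lies arm.tcp_to_grasp behind it (arm.tcp_to_grasp is the distance from the TCP to the grasp point, in m); z points along the fingers, x is the direction in which the jaws open and shut, and the axes are right-handed (so a half turn about z gives the same grasp; the last joint's range is limited). The gripper opens to 85 mm and grips with 20 to 120 N. Pads are 22 mm wide; open, the fingers measure 114 mm over their backs; the gripper's body (76 mm by 85 mm) begins 54 mm behind the grasp point. The pads swing forward as they close: fully open they stand 13 mm farther back than shut.
Start: joints at [-1.075, 0.501, -0.427, 1.55, 0.221, 1.138, -0.21], TCP at [0.15, 0.632, 0.201] pointing down, gripper open.
Joint ranges: [-2.88, 2.88], [-0.31, 2.03], [-1.54, 1.56], [0.2, 2.42], [-1.41, 4.55], [0.19, 2.02], [-2.57, 2.57]. Speed limits (rad/s): [2.57, 2.57, 3.14, 3.14, 3.14, 3.14, 3.14].

INTERFACE

Orientations are given as a unit quaternion [x, y, z, w].
In Python, from plant import arm gives the robot as it stands. The module is installed in compiled form; this text tells all that it offers. Calls block until the motion is done:
- arm.move_pose(position, orientation): joint-space move of the TCP to a pose.
- arm.move_straight(position, rot=None, speed=0.15, contact_N=None): straight line of the TCP; rot=None keeps the orientation; speed is the mean speed in m/s. With contact_N (N) it stops when the force on the tool has changed by that much, and returns True; else False.
- arm.goto_joints(angles): joint-space move.
- arm.set_gripper(opening, newtons=None): finger opening in m; newtons is the grip in N (None keeps the last); returns when the fingers have stopped.
- arm.wait(seconds).
- arm.inverse_kinematics(position, orientation): joint angles nearest the present ones, or None.
- arm.grab_frame(name): name is "side" or "top"; returns the picture (480x640x3 uint8, red, green, blue); there is no depth.
- arm.camera_model(name): a dict with "intrinsics" (3x3 intrinsics, pixels), "rvec" (rotation vector, rad) and "tvec" (3), from world to camera coordinates, as OpenCV has them. Camera axes: x right, y down, z forward; pixel columns grow to the right and rows downward; lengths in m; the calibration is good to about 2 mm. A picture is of the moment at which its call begins. camera_model takes no time and is no camera call.
A pose or a line that the arm cannot do raises arm.Unreachable and nothing moves.
- arm.close_job(): hands the job in, once; it reports no verdict.
Readings, each from a call of its own:
- arm.read_time(): time.
- arm.read_joint_pos(): joint angles.
- arm.read_qd(): joint speeds.
- arm.read_joint_efforts(): joint torques, N m.
- arm.read_tcp_pos(): TCP position.
- arm.read_ee_rot(): TCP orientation.
- arm.read_ft_force(): force on the tool from outside, world axes, zero at the start.
- arm.read_moment(): the same for the moment, N m.
- arm.read_opening(): finger opening in m.
Only numpy, scipy, OpenCV 4.12 (cv2) and the standard library are available. Lean on these libraries where they do the work, as an engineer would, in place of code of your own. Each camera call takes 0.05 s, during which the arm holds its last target.

TASK

Switch on the heater whose sample jar stands open, doing the pointing check first: point at the open jar with the fingertips straight above its mouth, a couple of centimetres clear, and stay there for two seconds; then in the same way point at that heater's temperature dial for two seconds. Then press the raised near half of that heater's rocker switch fully down, so that it stays on, and move clear. Do not touch the jars, the dials or the loose things on the bench, and leave the other heater, with the capped jar, switched off.

Things in the scene. Friction and masses are not known exactly. Their poses are not given: they have to be found in the camera images.
- heater_a: The heater whose jar stands open: white box 270 mm long (x), 190 mm wide (y), fixed, deck 75 mm high. Origin: centre of its footprint on the bench; own +x points from its control panel (robot's side) to its back, y left, z up. Panel: x -135 to -45 mm, sloping down to the front by 0.14 rad; dial at y +45 mm, display in the middle, black rocker switch at y -45 mm.
- jacket_a_top (a point): Centre of the mouth of the well in the round stainless heating jacket on heater_a's deck (45 mm behind the heater's origin), 160 mm above the bench. The jacket has 80 mm radius, the dark well 48 mm radius and 40 mm depth.
- rod_a_top (a point): Top of the upright steel rod (10 mm diameter) at heater_a's rear left corner, 310 mm above the bench. A clamp at 228 mm height on it holds a thin temperature probe that slants down into the well behind the jar.
- heater_b: The other heater, exactly alike (same jacket, rod, dial, switch), with the capped jar. It must stay off. Either heater may be on the left or on the right.
- jar_open: White plastic sample jar WITHOUT a cap, 46 mm diameter, 88 mm tall, loose, standing near the middle of heater_a's well, so that it rises about 48 mm above the jacket. Origin: centre of its underside.
- open_jar_mouth (a point): Centre of the open jar's mouth, level with its rim (39 mm outside diameter), about 208 mm above the bench.
- jar_closed: The same kind of jar with a ribbed white screw cap (51 mm diameter), 92 mm tall in all, loose in heater_b's well. Origin: centre of its underside.
- dial_a_top (a point): Centre of the top face of heater_a's temperature dial: a black round knob, 29 mm diameter on a 40 mm skirt, 18 mm tall, about 86 mm above the bench. The dial turns easily and its setting varies.
- dial_b_top (a point): The same point on heater_b's dial.
- knob_a: The black temperature dial of heater_a itself (turning part). Origin: on its axis at the panel's face.
- knob_b: The same for heater_b.
- switch_a (a joint): Rocker switch of heater_a, rad: 0 = off (near half raised), 0.34 = on (near half fully down, far half raised). Black concave rocker, 36 mm long (along the heater's x), 26 mm wide, pivoting at its middle about the heater's y. It stays where it is left; about 2 N at the near end turns it. The near half is the one towards the robot.
- switch_a_near_end (a point): Middle of the top edge at the near end of heater_a's rocker, 18 mm from the pivot. When off it is about 73 mm above the bench; pressing it down moves it about 6 mm down, and then the near half lies parallel to the panel, 3 mm above its face.
- switch_b (a joint): The same rocker switch on heater_b; must stay at 0.
- jar_spare: A third jar, capped, 46 mm diameter (cap 51 mm), 92 mm tall, loose on the bench between the heaters. Not part of the job.
- loose_cap: A white jar cap, 51 mm diameter, 18 mm tall, lying inside up on the bench between the heaters. Not part of the job.
- beaker: Glass beaker, 66 mm diameter, 85 mm tall, on the bench between the heaters. Not part of the job.
- spatula: Narrow steel laboratory spatula, 175 mm long, 5 mm thick, lying on the left of the bench. Not part of the job.
- wash_bottle: Wash bottle with bent spout, 68 mm diameter, 192 mm tall, on the left of the bench. Not part of the job.
- reagent: Amber reagent bottle, 64 mm diameter, 150 mm tall, on the right of the bench. Not part of the job.
- dish: Shallow glass dish, 80 mm diameter, 18 mm tall, on the right of the bench. Not part of the job.
Not all that is in view belongs to the job. What is shaped like the jar_closed but black is not meant.

How it is judged:
By the outcome, as a careful person would: the job done as asked, in the order asked, and still so for the second after the job is handed in, with the robot touching nothing.
It also fails if it takes over 58 s, if anything falls off the work surface, if the arm or the gripper's body presses on something with over 40 N, if the wrist force passes 120 N, or if a joint passes its speed limit or range.

## Working session

There is one attempt and no reset: what is moved stays moved. The work goes in short steps, each a Python script; the robot and the scene stay as the last script left them, time stands still between calls to the robot, and variables do not carry over. Pictures are saved under pics/ and viewed, and the job is handed in when it is done.

```bash
mkdir -p pics; python3 - <<'E'
from plant import arm
import cv2
for n in("side","top"):
    cv2.imwrite(f"pics/{n}0.png",arm.grab_frame(n)[:,:,::-1]); print(arm.camera_model(n))
print(arm.read_time(),arm.read_ee_rot(),arm.tcp_to_grasp,arm.read_opening())
E
```

```text
{'intrinsics': array([[447.40357248,   0.        , 318.47331497],
       [  0.        , 447.40357248, 240.20526099],
       [  0.        ,   0.        ,   1.        ]]), 'rvec': array([ 2.1014215 , -0.82706211,  0.38096241]), 'tvec': array([-0.41627436,  0.39051137,  1.0882074 ])}
{'intrinsics': array([[504.97220497,   0.        , 310.87623737],
       [  0.        , 504.97220497, 238.0912055 ],
       [  0.        ,   0.        ,   1.        ]]), 'rvec': array([ 2.12678925, -2.15822645,  0.14748683]), 'tvec': array([0.01411771, 0.60003781, 1.38017699])}
0.1 [ 7.84441152e-01  6.20202642e-01 -7.06416643e-04  5.12551462e-04] 0.0187 0.08545132560952211
```

View pics/side0.png

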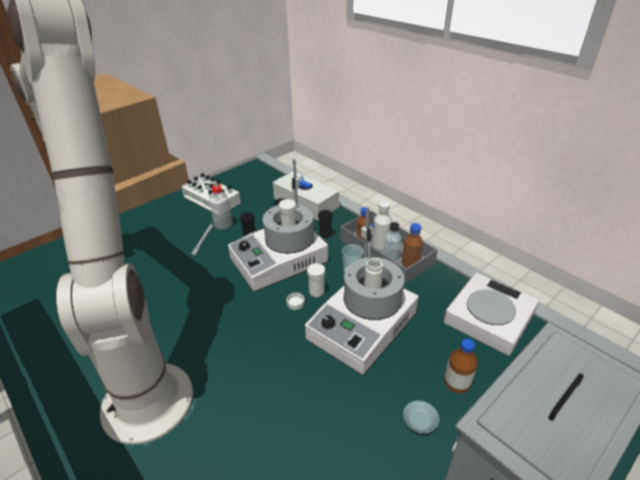

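View pics/top0.png

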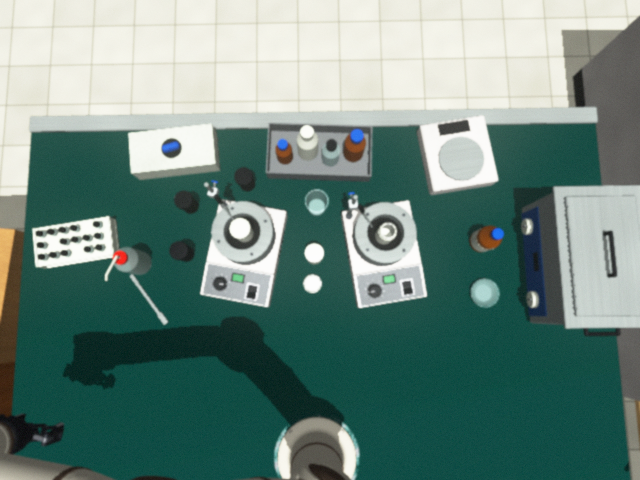

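Candidates in the top view: the heater at (385,255) has a jar with a hollow dark mouth at (387,232). The heater at (245,255) has a solid white capped jar at (239,229). A spare jar stands at (314,253), a loose cap lies at (312,284), and there are black jars at (186,201), (181,250) and (245,178). I choose the right heater and will check it in a close crop.

```bash
python3 - <<'E'
import cv2,numpy as np
t=cv2.imread("pics/top0.png");s=cv2.imread("pics/side0.png")
a=cv2.resize(t[180:320,330:440],None,fx=4,fy=4,interpolation=cv2.INTER_CUBIC)
b=cv2.resize(s[240:380,300:420],None,fx=4,fy=4,interpolation=cv2.INTER_CUBIC)[:, :360]
cv2.imwrite("pics/crop_t.png",a)
cv2.imwrite("pics/crop_s.png",cv2.resize(s[240:380,300:420],None,fx=4,fy=4,interpolation=cv2.INTER_CUBIC))
E
```

```text
(no output)
```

View pics/crop_t.png

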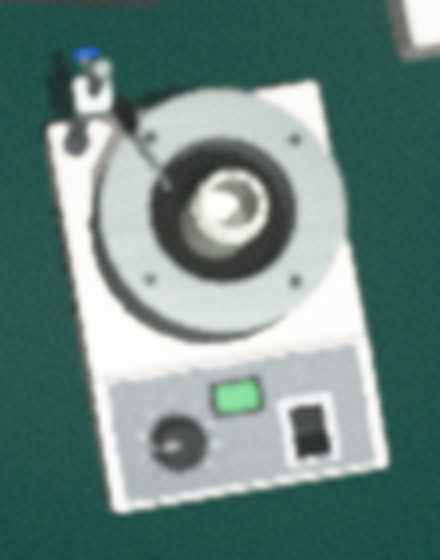

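View pics/crop_s.png

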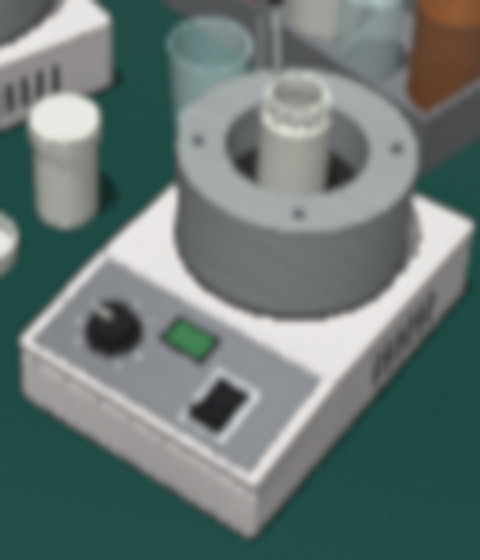

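The crops confirm it. The right heater's jar is open: a ring with a visible hollow at top (387,231) and side (374,263). Its dial is at top (374,290) and its rocker at top (407,288).

```bash
cat > h.py <<'E'
import numpy as np,cv2
from plant import arm
def cam(n):
    m=arm.camera_model(n);R=cv2.Rodrigues(m["rvec"])[0];return m["intrinsics"],R,np.asarray(m["tvec"])
def ray(n,p):
    K,R,t=cam(n);d=R.T@np.linalg.inv(K)@[p[0],p[1],1];return -R.T@t,d/np.linalg.norm(d)
def plane(n,p,z):
    c,d=ray(n,p);return c+d*(z-c[2])/d[2]
def tri(a,b):
    P=[]
    for n in("top","side"):
        K,R,t=cam(n);P.append(K@np.c_[R,t])
    X=cv2.triangulatePoints(P[0],P[1],np.float64(a).reshape(2,1),np.float64(b).reshape(2,1)).ravel();return X[:3]/X[3]
def proj(n,X):
    m=arm.camera_model(n);return cv2.projectPoints(np.float64(X).reshape(-1,1,3),m["rvec"],m["tvec"],m["intrinsics"],None)[0].reshape(-1,2)
E
python3 - <<'E'
from h import *
np.set_printoptions(precision=4,suppress=True)
T=lambda x,y:(330+x/4-.375,180+y/4-.375); S=lambda x,y:(300+x/4-.375,240+y/4-.375)
for nm,a,b,z in[("mouth",T(231,207),S(298,93),.208),("dial",T(178,442),S(112,322),.086),("rock",T(311,432),S(220,405),.072),("near",T(314,457),None,.073)]:
    print(nm,plane("top",a,z),b and plane("side",b,z),b and tri(a,b))
# corners BL,BR,FL,FR
from scipy.optimize import least_squares
loc=np.array([[.135,.095,.075],[.135,-.095,.075],[-.135,.095,.0624],[-.135,-.095,.0624]])
for cn,pix,idx in[("top",[T(48,125),T(318,82),T(118,513),T(389,465)],[0,1,2,3]),("side",[S(474,226),S(22,345),S(252,474)],[1,2,3])]:
    W=np.array([plane(cn,p,loc[i,2]) for p,i in zip(pix,idx)]);print(cn,W)
    L=loc[idx]
    def f(q):
        c,s=np.cos(q[2]),np.sin(q[2]);return np.r_[q[0]+c*L[:,0]-s*L[:,1]-W[:,0],q[1]+s*L[:,0]+c*L[:,1]-W[:,1]]
    r=least_squares(f,[.5,-.15,0]);q=r.x;print(q,r.fun)
    c,s=np.cos(q[2]),np.sin(q[2])
    for nm,x,y in[("dial",-.09,.045),("rock",-.09,-.045),("jacket",.045,0)]:print(nm,q[0]+c*x-s*y,q[1]+s*x+c*y)
# jacket ring via threshold of dark well in top
t=cv2.imread("pics/top0.png")
E
```

```text
mouth [ 0.5902 -0.1867  0.208 ] [ 0.5918 -0.1893  0.208 ] [ 0.5913 -0.1877  0.2068]
dial [ 0.4499 -0.1632  0.086 ] [ 0.4442 -0.169   0.086 ] [ 0.4498 -0.1639  0.0777]
rock [ 0.4559 -0.2554  0.072 ] [ 0.4546 -0.2572  0.072 ] [ 0.4561 -0.2558  0.0696]
near [ 0.4389 -0.2565  0.073 ] None None
top [[ 0.6707 -0.0814  0.075 ]
 [ 0.6982 -0.2698  0.075 ]
 [ 0.4033 -0.1236  0.0624]
 [ 0.4331 -0.3093  0.0624]]
[ 0.5513 -0.196   0.1523] [-0.0003  0.001   0.0002 -0.0008 -0.0003  0.0003  0.001  -0.0011]
dial 0.45552710009787545 -0.16518209418691335
rock 0.4691807775094926 -0.2541403826885448
jacket 0.5957913715561312 -0.1891807223203033
side [[ 0.6952 -0.2706  0.075 ]
 [ 0.4015 -0.1272  0.0624]
 [ 0.4362 -0.3026  0.0624]]
[ 0.5506 -0.1953  0.1527] [ 0.0033  0.0012 -0.0045  0.0019  0.0052 -0.0071]
dial 0.4548242579152098 -0.1645284777601404
rock 0.4685102812164183 -0.2534817956645265
jacket 0.5950972464223933 -0.1884761017605207
```

```bash
cat >> h.py <<'E'
from scipy.spatial.transform import Rotation as Ro
yaw=.152
def rot(flip,tilt=0):
    x=np.array([np.cos(yaw),np.sin(yaw),0])
    yh=np.array([-x[1],x[0],0]); z=np.array([0,0,-1.])*np.cos(tilt)+x*np.sin(tilt)
    xx=x*np.cos(tilt)+np.array([0,0,1])*np.sin(tilt); xx=xx*(-1 if flip else 1)
    return Ro.from_matrix(np.c_[xx,np.cross(z,xx),z]).as_quat()
mouth=np.array([.591,-.188,.208]);dial=np.array([.4495,-.1645,.086])
piv=np.array([.4563,-.2556,.070]);hx=np.array([np.cos(yaw),np.sin(yaw),0])
E
python3 - <<'E'
from h import *
np.set_printoptions(precision=3,suppress=True)
for f in(0,1):
    for p,t in[((.591,-.188,.4),0),(mouth+[0,0,.022],0),(dial+[0,0,.022],0),(piv-.02*hx,.14)]:
        try: print(f,arm.inverse_kinematics(list(p),list(rot(f,t))))
        except Exception as e: print(f,e)
print(arm.read_joint_pos(), arm.inverse_kinematics([.15,.632,.42],arm.read_ee_rot()))
E
```

```text
0 [-0.118  0.326  0.524  1.368 -0.162  1.49   0.549]
0 [-0.073  0.413  0.451  1.623 -0.193  1.15   0.576]
0 [-0.144  0.322  0.514  2.08  -0.22   0.792  0.656]
0 [-0.178  0.49   0.892  2.141 -0.762  0.723  1.38 ]
1 [-0.55   0.599  1.36   1.381 -0.585  1.611 -2.249]
1 [-0.568  0.785  1.357  1.638 -0.782  1.372 -2.091]
1 [-0.703  0.738  1.36   2.093 -0.855  1.058 -1.889]
1 [-0.189  0.497  0.908  2.142 -0.774  0.729 -1.751]
[-1.075  0.502 -0.427  1.551  0.221  1.138 -0.21 ] [-1.074  0.395 -0.457  1.217  0.17   1.568 -0.163]
```

```bash
python3 - <<'E'
from h import *
arm.set_gripper(0.0,20)
p=arm.read_tcp_pos(); arm.move_straight([p[0],p[1],.42],speed=.25)
arm.move_pose([.591,-.188,.40],rot(0))
print(arm.read_time(),arm.read_tcp_pos(),arm.read_joint_pos(),arm.read_opening())
arm.move_straight([.591,-.188,.26],speed=.15)
print(arm.read_time(),arm.read_tcp_pos(),arm.read_ft_force())
for n in("side","top"): cv2.imwrite(f"pics/{n}1.png",arm.grab_frame(n)[:,:,::-1])
s=cv2.imread("pics/side1.png");cv2.imwrite("pics/s1c.png",cv2.resize(s[170:380,260:440],None,fx=2.8,fy=2.8,interpolation=cv2.INTER_CUBIC))
E
```

```text
5.15 [ 0.59146151 -0.18679562  0.39983284] [-0.14975153  0.33215803  0.56822939  1.36870313 -0.17727604  1.49147141
  0.5615121 ] -0.00027880865749949475
6.2333 [ 0.5916948  -0.1883351   0.26110422] [-0.08987179  0.89696196  0.86478562]
```

View pics/s1c.png

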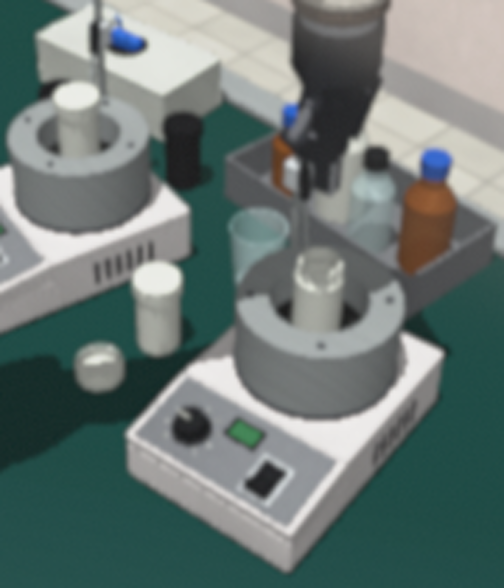

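View pics/top1.png

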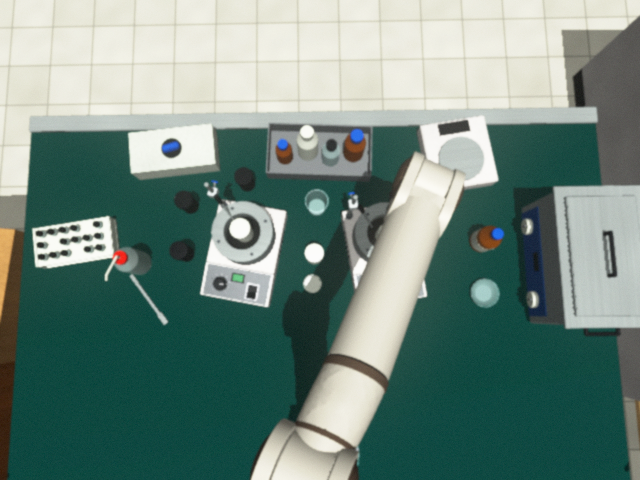

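The side view shows the closed fingertips at crop (320,190), directly above the open mouth at (318,262), with nothing disturbed. I'll do both pointing checks now.

```bash
python3 - <<'E'
from h import *
arm.move_straight([.591,-.188,.230],rot(0),speed=.06); arm.wait(.3)
print(arm.read_time(),arm.read_tcp_pos()); a=arm.grab_frame("side")
arm.wait(2.3);print(arm.read_time(),arm.read_tcp_pos())
arm.move_straight([.591,-.188,.27],speed=.12)
arm.move_straight([dial[0],dial[1],.20],speed=.15)
arm.move_straight([dial[0],dial[1],.108],speed=.1); arm.wait(.3)
print(arm.read_time(),arm.read_tcp_pos()); b=arm.grab_frame("side")
arm.wait(2.3);print(arm.read_time(),arm.read_tcp_pos(),arm.read_ft_force())
arm.move_straight([dial[0],dial[1],.15],speed=.12)
c=[cv2.resize(i[170:380,290:430,::-1],None,fx=2.8,fy=2.8,interpolation=cv2.INTER_CUBIC) for i in(a,b)]
cv2.imwrite("pics/point.png",np.hstack(c))
print(proj("side",[mouth,mouth+[0,0,.022],dial,dial+[0,0,.022]]))
E
```

```text
7.2833 [ 0.59119233 -0.1880695   0.2303534 ]
9.6333 [ 0.59101622 -0.18794871  0.23000807]
12.7 [ 0.44983281 -0.16450207  0.10840465]
15.05 [ 0.4494906  -0.16449748  0.10798433] [-0.32981841  0.13279187  0.53319693]
[[373.54514979 262.77418345]
 [374.03485792 256.25814066]
 [327.90988616 318.13849812]
 [327.8632752  312.34660309]]
```

View pics/point.png

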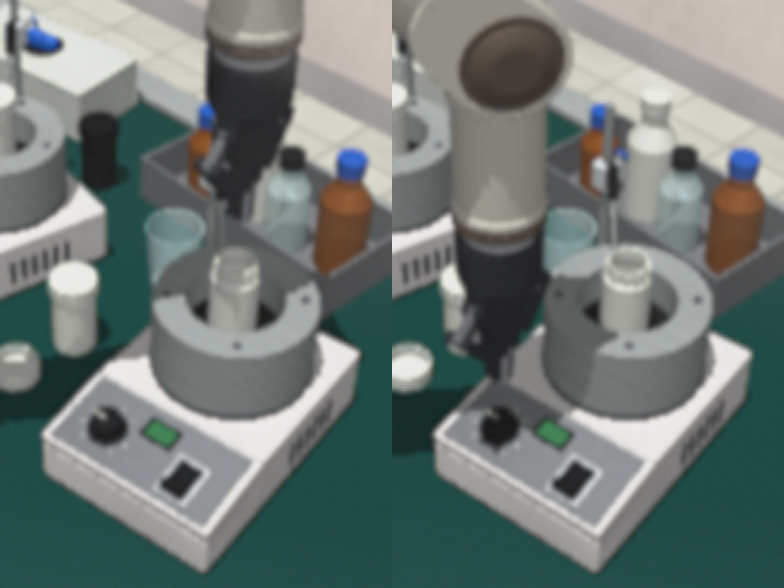

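The fingertips look higher in the picture than their projected position, so I'll zoom in before relying on the heights.

```bash
python3 - <<'E'
from h import *
s=arm.grab_frame("side");cv2.imwrite("pics/side2.png",s[:,:,::-1])
p=arm.read_tcp_pos();print(p,proj("side",[p,dial]),arm.read_ft_force())
a=cv2.resize(s[240:350,290:390,::-1],None,fx=5.4,fy=5.4,interpolation=cv2.INTER_CUBIC)
u=(proj("side",[p])[0]-[290,240])*5.4
cv2.drawMarker(a,tuple(int(v) for v in u),(0,0,255),0,12)
cv2.imwrite("pics/s2c.png",a)
E
```

```text
[ 0.44910935 -0.16418042  0.14948345] [[327.57394562 301.06146058]
 [327.90988616 318.13849812]] [-0.17454639 -0.94645974 -0.19022791]
```

View pics/s2c.png

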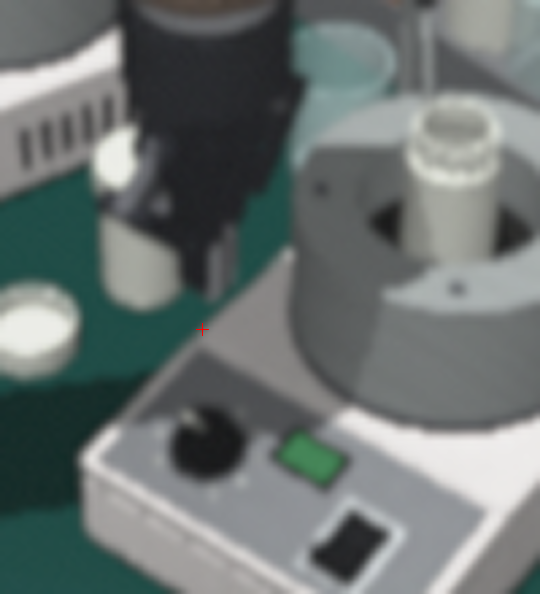

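```bash
python3 - <<'E'
from h import *
print(proj("top",[[.15,.632,.201]]),proj("side",[[.15,.632,.201]]))
t=cv2.imread("pics/top0.png");a=cv2.resize(t[390:480,0:110],None,fx=5,fy=5,interpolation=cv2.INTER_CUBIC)
u=proj("top",[[.15,.632,.201]])[0]-[0,390]
cv2.drawMarker(a,tuple(int(v*5) for v in u),(0,0,255),0,12);cv2.imwrite("pics/t0c.png",a)
for z in(.15,.16,.17,.175,.18):print(z,proj("side",[[.4491,-.1642,z]]))
s1=cv2.imread("pics/side1.png");a=cv2.resize(s1[200:290,330:420],None,fx=6,fy=6,interpolation=cv2.INTER_CUBIC)
u=(proj("side",[[.5917,-.1883,.261]])[0]-[330,200])*6
cv2.drawMarker(a,tuple(int(v) for v in u),(0,0,255),0,12);cv2.imwrite("pics/s1d.png",a)
E
```

```text
[[ 50.82722534 418.87167708]] [[ 86.13652182 204.94785825]]
0.15 [[327.57535472 300.92348173]]
0.16 [[327.55175224 298.12288958]]
0.17 [[327.52789202 295.29171286]]
0.175 [[327.51586392 293.86449829]]
0.18 [[327.50376978 292.42944781]]
```

View pics/t0c.png

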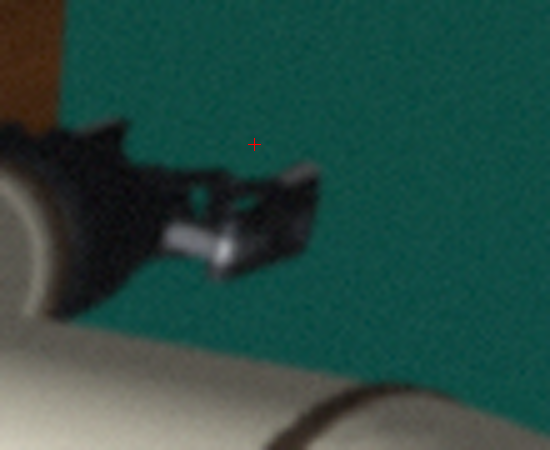

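View pics/s1d.png

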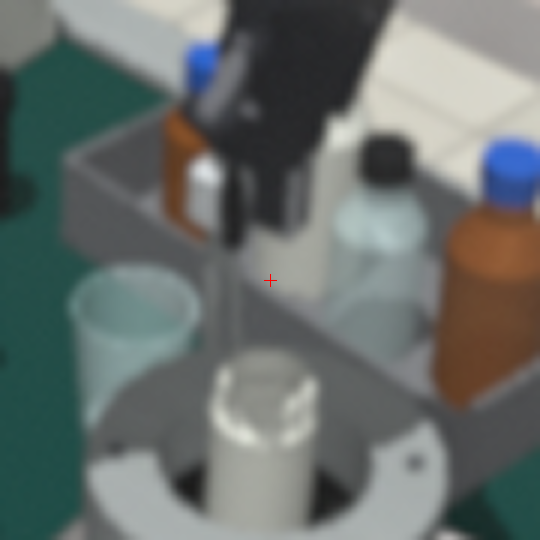

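```bash
python3 - <<'E'
from h import *
np.set_printoptions(precision=1,suppress=True)
print("base",proj("top",[[0,0,0]]),proj("side",[[0,0,0]]))
for n in("top","side"):
    K,R,t=cam(n);print(n,np.round(-R.T@t,3))
Rm=Ro.from_quat([.784441,.620203,-.000706,.000513]).as_matrix();print(Rm)
im=cv2.imread("pics/top0.png")
a=cv2.resize(im[390:480,0:110],None,fx=5,fy=5,interpolation=cv2.INTER_CUBIC)
P=np.array([.15,.632,.201])
for k,c in[(0,(0,0,255)),(.02,(0,255,255)),(.073,(255,0,0)),(.15,(255,0,255))]:
  for sx in(-.0425,0,.0425):
    u=(proj("top",[P-Rm[:,2]*k+Rm[:,0]*sx])[0]-[0,390])*5
    cv2.drawMarker(a,tuple(int(v) for v in u),c,0,12)
cv2.imwrite("pics/t0d.png",a)
s=cv2.imread("pics/side2.png");a=cv2.resize(s[200:330,290:390],None,fx=4.5,fy=4.5,interpolation=cv2.INTER_CUBIC)
P=arm.read_tcp_pos();Rm=Ro.from_quat(arm.read_ee_rot()).as_matrix();print(Rm)
for k,c in[(0,(0,0,255)),(.02,(0,255,255)),(.073,(255,0,0)),(.17,(255,0,255))]:
  for sx in(-.0145,0,.0145):
    u=(proj("side",[P-Rm[:,2]*k+Rm[:,0]*sx])[0]-[290,200])*4.5
    cv2.drawMarker(a,tuple(int(v) for v in u),c,0,10)
cv2.imwrite("pics/s2d.png",a)
E
```

```text
base [[316.  457.6]] [[147.3 400.8]]
top [ 0.4 -0.   1.5]
side [-0.1 -0.8  1. ]
[[ 0.2  1.  -0. ]
 [ 1.  -0.2 -0. ]
 [-0.  -0.  -1. ]]
[[ 1.   0.2 -0. ]
 [ 0.2 -1.   0. ]
 [-0.  -0.  -1. ]]
```

View pics/t0d.png

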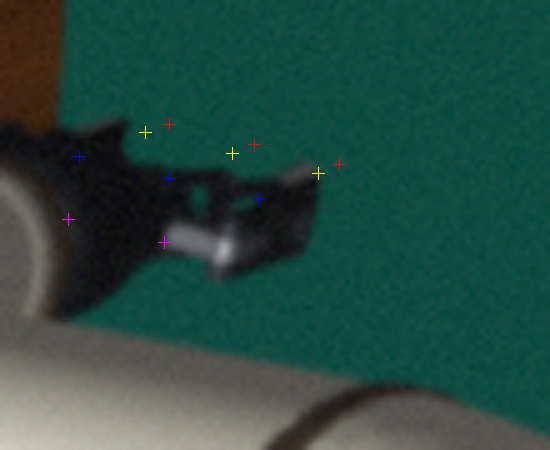

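View pics/s2d.png

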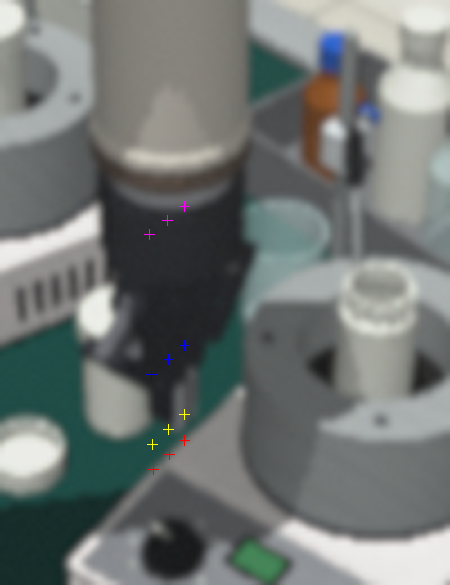

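In the overlay the finger ends match the 20 mm-behind marks (yellow), not the TCP marks (red). I'll settle this by touching free bench at (0.40, -0.055) gently.

```bash
python3 - <<'E'
from h import *
print(arm.inverse_kinematics([.40,-.055,.0],rot(0)))
arm.move_straight([.40,-.055,.15],rot(0),speed=.2)
arm.move_straight([.40,-.055,.05],speed=.12);arm.wait(.2)
im=arm.grab_frame("side");P=arm.read_tcp_pos();t=arm.grab_frame("top")
print(arm.read_time(),P,proj("side",[P])[0],proj("top",[P])[0])
print(arm.move_straight([.40,-.055,-.03],speed=.03,contact_N=4),arm.read_tcp_pos(),arm.read_ft_force(),arm.read_time())
arm.move_straight([.40,-.055,.06],speed=.12)
u=proj("side",[P])[0].astype(int)
a=cv2.resize(im[u[1]-60:u[1]+40,u[0]-50:u[0]+50,::-1],None,fx=4,fy=4,interpolation=cv2.INTER_CUBIC);cv2.drawMarker(a,(200,240),(0,0,255),0,10)
cv2.imwrite("pics/touch.png",a)
E
```

```text
[-0.26319886  0.42459194  0.38296257  2.29925373 -0.34707033  0.46962519
  0.55262805]
17.6333 [ 0.40055689 -0.0549117   0.05053879] [287.81149035 314.40693296] [333.785703   309.26504744]
False [ 0.40006645 -0.05502274 -0.02992497] [ 0.39042574 -1.31328908 -0.98348904] 20.45
```

View pics/touch.png

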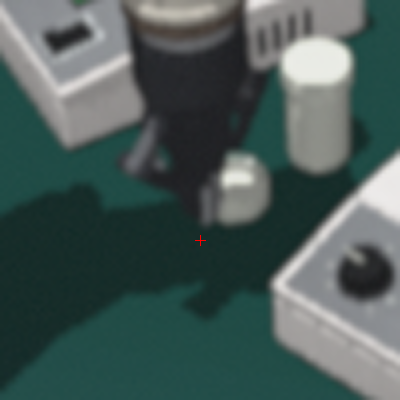

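No contact, even with the TCP reading -0.03 m. I'll go lower with a contact stop and take pictures there.

```bash
python3 - <<'E'
from h import *
arm.move_straight([.40,-.055,-.025],speed=.12);arm.wait(.1)
im=arm.grab_frame("side");P=arm.read_tcp_pos();t=arm.grab_frame("top")
print(arm.read_opening(),arm.move_straight([.40,-.055,-.055],speed=.03,contact_N=4),arm.read_tcp_pos(),arm.read_ft_force(),arm.read_time())
arm.move_straight([.40,-.055,.03],speed=.12)
o=[]
for n,i in(("side",im),("top",t)):
    u=proj(n,[P])[0].astype(int)
    a=cv2.resize(i[u[1]-60:u[1]+40,u[0]-50:u[0]+50,::-1],None,fx=4,fy=4,interpolation=cv2.INTER_CUBIC);cv2.drawMarker(a,(200,240),(0,0,255),0,10);o.append(a)
cv2.imwrite("pics/touch2.png",np.hstack(o))
E
```

```text
0.000297330572487616 True [ 0.40048727 -0.0549062  -0.030136  ] [-1.02617271 -0.04629037  8.10513778] 22.825
```

View pics/touch2.png

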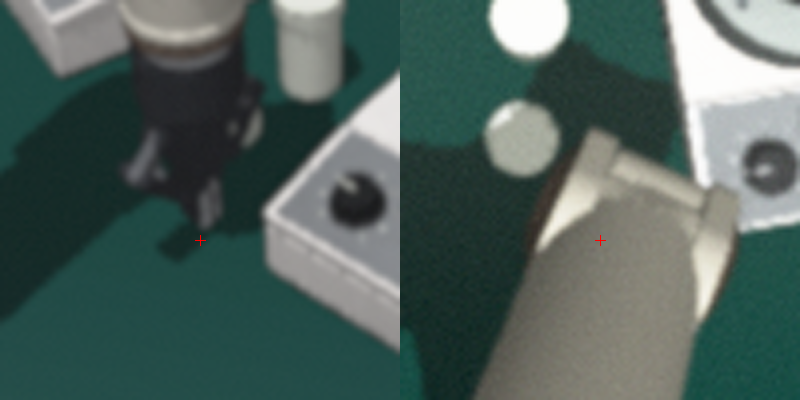

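Contact came at a reported z of -0.030 m, so the real fingertips end about 30 mm above the reported TCP. That agrees with the pictures. My pointing was therefore about 5 cm clear rather than 2, and I'll repeat it. First I'll check for a sideways offset using a projected finger box.

```bash
python3 - <<'E'
from h import *
o=[]
for f,P in(("side2",[.4491,-.1642,.1495]),("side1",[.5917,-.1883,.2611])):
    s=cv2.imread(f"pics/{f}.png");u=proj("side",[P])[0].astype(int)-[30,45]
    a=cv2.resize(s[u[1]:u[1]+60,u[0]:u[0]+60],None,fx=6.5,fy=6.5,interpolation=cv2.INTER_CUBIC)
    Rm=Ro.from_quat(rot(0)).as_matrix()
    for sx in(-.0145,0,.0145):
        for sy in(-.011,.011):
            q=proj("side",[np.array(P)+Rm[:,0]*sx+Rm[:,1]*sy+[0,0,.03]])[0]
            cv2.drawMarker(a,tuple(int(v) for v in (q-u+.5)*6.5),(0,0,255) if sx else (0,255,255),0,8)
    o.append(a)
cv2.imwrite("pics/box.png",np.hstack(o)); print(arm.read_tcp_pos(),arm.read_ft_force())
E
```

```text
[ 0.39982511 -0.05472319  0.02973421] [ 0.43892774  0.00301086 -0.65255756]
```

View pics/box.png

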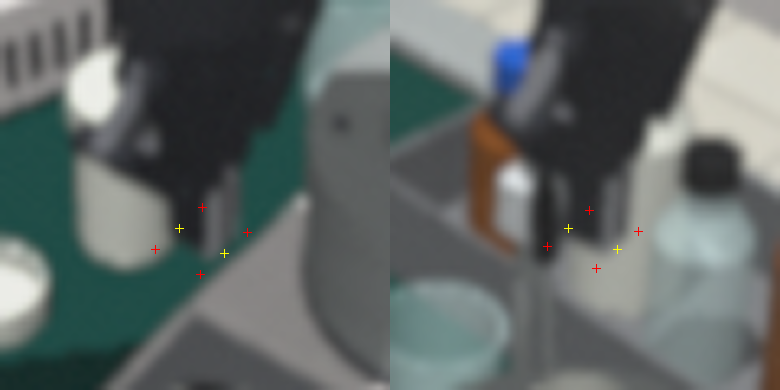

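The footprint matches with no sideways offset, only the 30 mm in height, and the tips are about 15 mm thick. I'll repeat both pointing checks with that correction.

```bash
python3 - <<'E'
from h import *
arm.move_straight([.42,-.07,.24],rot(0),speed=.25)
arm.move_straight([.591,-.188,.24],speed=.22)
arm.move_straight([.591,-.188,.201],speed=.08); arm.wait(.3)
print(arm.read_time(),arm.read_tcp_pos()); a=arm.grab_frame("side")
arm.wait(2.3);print(arm.read_time(),arm.read_tcp_pos(),arm.read_ft_force())
arm.move_straight([.591,-.188,.24],speed=.15)
arm.move_straight([dial[0],dial[1],.16],speed=.2)
arm.move_straight([dial[0],dial[1],.079],speed=.12); arm.wait(.3)
print(arm.read_time(),arm.read_tcp_pos()); b=arm.grab_frame("side")
arm.wait(2.3);print(arm.read_time(),arm.read_tcp_pos(),arm.read_ft_force())
arm.move_straight([dial[0],dial[1],.12],speed=.15)
c=[cv2.resize(i[220:360,300:400,::-1],None,fx=4,fy=4,interpolation=cv2.INTER_CUBIC) for i in(a,b)]
cv2.imwrite("pics/point2.png",np.hstack(c));print(arm.read_time())
E
```

```text
26.5083 [ 0.59127364 -0.18811889  0.20143944]
28.8583 [ 0.59100066 -0.18799817  0.20099398] [-0.06138616 -0.18494282 -0.48735225]
31.3667 [ 0.45002024 -0.1645148   0.07957033]
33.7167 [ 0.44951323 -0.1644874   0.07901302] [ 0.0358705  -0.52645919  0.40762953]
34.1417
```

View pics/point2.png

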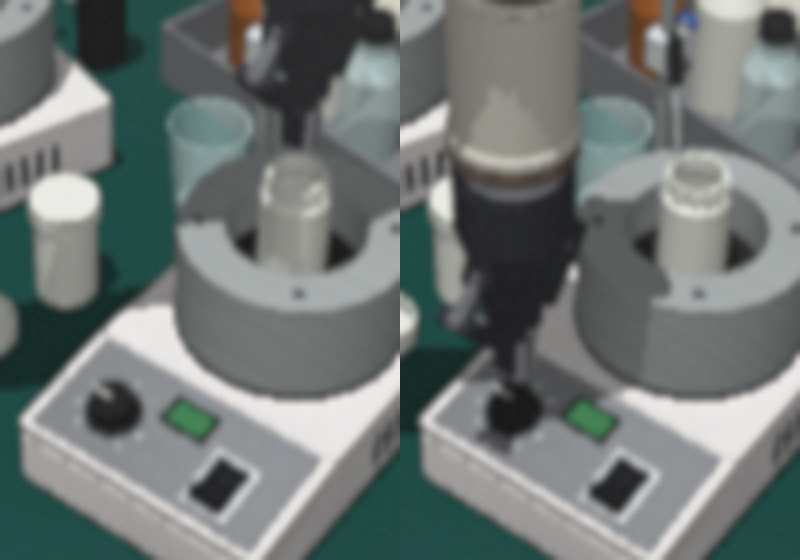

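In the pictures the tips are just clear above the mouth at (293,155) and above the dial at (513,385), and nothing has moved. Now the press.

```bash
python3 - <<'E'
from h import *
q=piv-.018*hx
arm.move_straight([q[0],q[1],.12],rot(0),speed=.2)
arm.move_straight([q[0],q[1],.062],speed=.12)
print(arm.read_time(),arm.read_ft_force())
print(arm.move_straight([q[0],q[1],.032],speed=.02,contact_N=9),arm.read_tcp_pos(),arm.read_ft_force(),arm.read_time())
arm.move_straight([q[0],q[1],.12],speed=.12)
arm.move_straight([.42,-.06,.16],speed=.25)
i=arm.grab_frame("side");cv2.imwrite("pics/after.png",cv2.resize(i[220:400,290:430,::-1],None,fx=3.3,fy=3.3,interpolation=cv2.INTER_CUBIC))
print(arm.read_time())
E
```

```text
35.4 [-0.13600907  0.20955752  0.26578422]
True [ 0.43824879 -0.25834174  0.03753321] [-1.61341913e+00 -9.14915126e-04  9.06531856e+00] 36.5333
38.3917
```

View pics/after.png

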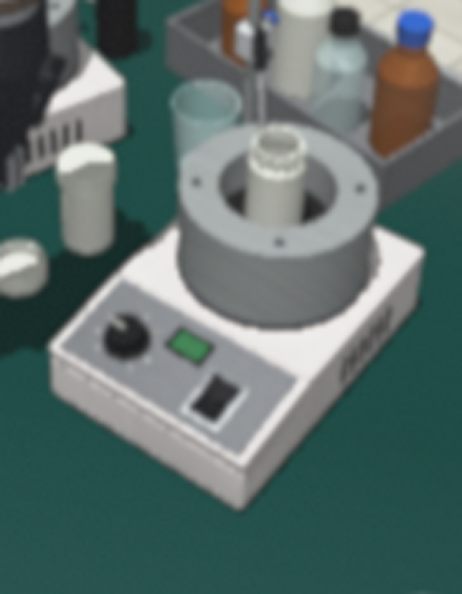

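The press stopped at a tip height of about 67.5 mm with 9 N, which is where full-down should be. I'll compare the rocker before and after in both views, with the arm clear.

```bash
python3 - <<'E'
from h import *
arm.move_pose([.40,.10,.32],rot(0))
s=arm.grab_frame("side");t=arm.grab_frame("top")
print(arm.read_time(),arm.read_tcp_pos(),arm.read_ft_force())
cv2.imwrite("pics/top3.png",t[:,:,::-1]);cv2.imwrite("pics/side3.png",s[:,:,::-1])
z=lambda i,x,y:cv2.resize(i[y-18:y+18,x-22:x+22],None,fx=8,fy=8,interpolation=cv2.INTER_CUBIC)
r1=np.hstack([z(cv2.imread("pics/side0.png"),354,341),z(cv2.imread("pics/side3.png"),354,341)])
r2=np.hstack([z(cv2.imread("pics/top0.png"),407,287),z(cv2.imread("pics/top3.png"),407,287)])
cv2.imwrite("pics/cmp.png",np.vstack([r1,r2]))
E
```

```text
39.4 [0.39964614 0.0982706  0.31861337] [-0.23222897 -0.06523192 -0.24401177]
```

View pics/cmp.png

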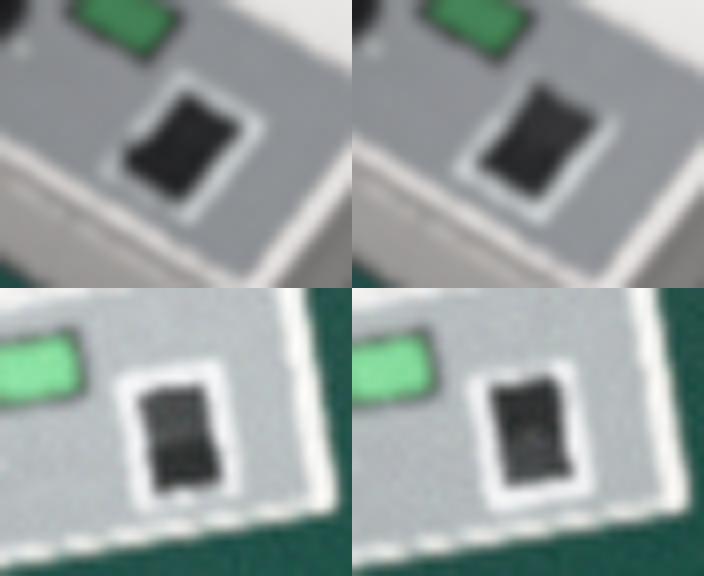

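View pics/top3.png

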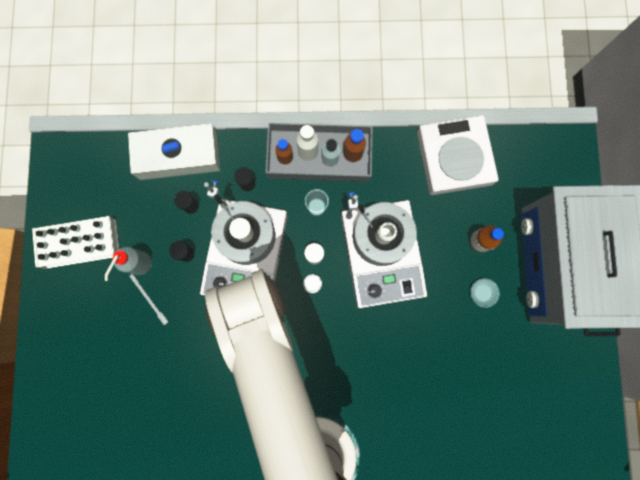

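The rocker has flipped: its near edge now lies at the frame and its far edge covers the frame's back. Everything visible is where it was, and the arm is clear.

```bash
python3 - <<'E'
from plant import arm
arm.wait(.3);print(arm.read_time(),arm.read_qd().round(3) if hasattr(arm.read_qd(),'round') else arm.read_qd());arm.close_job()
E
```

```text
39.7 [-0.003 -0.004 -0.004 -0.002  0.001 -0.    -0.001]
the job is handed in; nothing more can be done
```

I switched on heater_a, the right-hand heater with the open jar, after pointing at the jar and then at its dial for over 2 s each. The job was handed in at 39.7 s.

- **Pointing done twice:** the pictures disagreed with the reported TCP height. A gentle touch on free bench showed the real fingertips end about 30 mm above it. The first pointing round was therefore about 5 cm clear, so I repeated it, jar then dial, at roughly 22–23 mm.
- **Switch:** the press stopped at 9 N, about 67.5 mm above the bench, the expected height when fully down. Before-and-after crops from both cameras show the rocker flipped, and it stayed that way after I let go.
- **Nothing else disturbed:** the open jar, heater_a's dial and the loose things look unmoved in the last pictures, and the arm was clear with about zero force. The arm hid heater_b's dial and switch in the last top view, but the robot never went near them.

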